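# Refit the power-supply module on its keyhole studs

## Task

The repaired power-supply module (transformer on a plate with four keyholes) goes back into the open amplifier chassis. Lower it onto the four headed studs so that the heads come up through the round ends of the keyholes, holding it until they are through, then slide it along so the slots run under the heads, fully home, until the spring tongue in the chassis pops up behind the plate. Let go, and do not shift the other things on the bench.

Things in the scene. Friction and masses are not known exactly. Their poses are not given: they have to be found in the camera images.
- psu: Power-supply module, loose, about 0.7 kg: bare steel plate 104 (its x) x 160 (its y) x 3 mm, a transformer upright in its middle. Origin: centre of the plate's underside, z up. Two blue capacitors (tops 38 mm up) stand at y = +47 mm, a terminal strip (16 mm up) with the leads at y = -57 mm. Four keyholes near its corners (see the keyhole); it is slid toward its own +y to lock.
- core (a point): Point in the middle of the transformer's iron core, 38 mm above the module's origin, axes as the module's: where to grip. The core's flat end faces are at x = +-24 mm (48 mm apart), 24 mm wide in y (-12 to +12), from 25 mm below this point to 15 mm above it; nothing stands beside them. In y the coil bulges to +-20 mm.
- keyhole (a point): Centre of the round end of one keyhole, at x +37, y -42 mm of the module, on the plate's underside. Round end 23 mm in diameter; a slot 10 mm wide runs from it toward -y and ends 23.5 mm from this point. All four are alike: round ends at x = +-37 mm, y = -42 and +58 mm of the module.
- chassis: Open amplifier chassis, fixed: steel pan 176 (its x) x 230 (its y) mm on feet, cover and front panel off. Origin: centre of its footprint, on the bench, z up. Front lip at x -88 mm is 27 mm high, side walls at y +-115 mm 42 mm, back panel at x +88 mm 85 mm; a board with parts up to 60 mm high lies at x = +41 to +81 mm. Two ribs along y carry the module's plate 19 mm up.
- stud (a point): Middle of the top of one headed stud, at x +11, y -40, z +29.5 mm of the chassis. Domed head 15 mm in diameter, 6 mm high; neck 7 mm in diameter; 4.7 mm from the ribs' tops to the underside of the head. All four are alike: at x = -63 and +11 mm, y = -40 and +60 mm of the chassis.
- seat (a point): Point of the chassis (x -26, y +22, z +19 mm in its frame, axes alike) where the module's origin lies, axes alike, when the module is fully home, the necks at the ends of the slots. The module goes down at y = -20 mm in this frame (heads centred in the round ends) and is slid 20 mm toward +y to a solid stop.
- tongue_leaf (a joint): Spring tongue: dark steel leaf 22 mm wide, 40 mm long, in the pan between the ribs at the -y end, hinged at its -y end. 0 rad: up, its free end 22 mm above the bench and 2 mm behind the plate's edge when the module is home. Grows when pressed: the plate set on the ribs holds it at about 0.08 rad (it pushes back about 1.3 N); it springs up by itself once the plate is home, and blocks its return.
- screwdriver: Blue screwdriver lying on the bench to the right of the chassis, 148 mm long; bystander.
- multimeter: Yellow multimeter, 140 x 70 x 44 mm, lying on the bench to the right; bystander.
- blower: Blue rubber blower bulb, 48 mm across, 92 mm tall, standing on the bench to the right; bystander.
- balm_tin: Round tin, 42 mm across, 50 mm tall, standing near the front edge of the bench to the right; bystander.
- tape_deck: Tall black cassette deck standing on end on the bench to the right, fixed; an obstacle to go round or over. Origin: on the bench, under its middle. It fills about 120 mm either side of that in x and 175 mm in y (world axes), up to 450 mm above the bench.

How it is judged:
By the outcome, as a careful person would: the job done as asked, in the order asked, and still so for the second after the job is handed in, with the robot touching nothing.
It also fails if it takes over 48 s, if anything falls off the work surface, if the arm or the gripper's body presses on something with over 40 N, if the wrist force passes 120 N, or if a joint passes its speed limit or range.

## Robot

A 7-joint arm with a two-finger parallel gripper is mounted at the origin on a cart in front of the work surface, level with it; the furniture and walls round the work are solid. World frame = base frame: x ahead of the robot, y to its left, z up, the work surface at z = 0. Lengths are in mm, angles in rad, forces in N, time in s.
With the tool pointing down it reaches from about 350 to 900 mm from the base axis. Payload 7.2 kg.
Tool frame: the origin (TCP) lies at the very end of the fingers, on their centre line; the grasp point (between the pads) lies 19 mm behind it; z points along the fingers, y is the line along which they close (so a half turn about z gives the same grasp; the last joint's range is limited). The gripper opens to 85 mm and grips with 20 to 120 N. Pads are 22 mm wide; open, the fingers measure 114 mm over their backs; the gripper's body (76 mm by 85 mm) begins 54 mm behind the grasp point. The pads swing forward as they close: fully open they stand 13 mm farther back than shut.
Start: joints at [1.273, 0.411, -0.013, 1.596, 0.006, 1.134, -0.082], TCP at [142.352, -608.577, 200.397] pointing down, gripper open.
Joint ranges: [-2.95, 2.95], [-0.29, 1.99], [-1.47, 1.44], [0.14, 2.54], [-1.03, 4.17], [0.13, 1.85], [-2.86, 2.86]. Speed limits (rad/s): [2.39, 2.39, 3.01, 3.01, 3.14, 3.14, 3.14].

## Interface

Orientations are given as [roll, pitch, yaw] about the fixed x, y, z axes, in that order (R = Rz(yaw) Ry(pitch) Rx(roll)).
In Python, from plant import * gives the robot as it stands.
- The arm moves only by the tool jog_arm, never from a script. Its arguments are lists of equal length, an entry for each row: "linear": the shift along the tool's x, y, z in units of 0.06 m (1.0 is 0.06 m), a list of three; "turn": the turn about the tool's z in units of 4 degrees (1.0 is 4 degrees). In form: {"linear": [[tx, ty, tz], ...], "turn": [turn, ...]}. A call has 1 to 5 rows; each row shifts and turns the commanded pose from where the row before left it, along the tool's axes as they then stand; what a row does not reach is not made up. A row lasts 1/8 s, in which the tool goes at most 62.5 mm and 10.7 degrees, less where a joint would pass 70% of its speed; a pose out of reach is approached as far as the arm can. A call with a number of a shift or a turn outside -1 to 1 is refused whole. A call with a gripper value outside its range is refused whole. "gripper" is the opening, from -1 (shut) to 1 (fully open), set as the call begins (left out, the last holds). The fingers move at their own pace and stop on an object; "squeeze" is the grip in N (left out, the last holds). Time passes only in rows, so rows that do not move let the fingers close. It gives the time, the measured TCP pose, the force, the opening and the grip force at its end, in the units of the state.
- observe(): the state, without advancing time (a new reading comes with each control period).
- capture(name): name is "scene" or "top" or "wrist"; returns the picture (384x512x3 uint8, red, green, blue); there is no depth.
- camera_params(name): a dict with "intrinsics" (3x3 intrinsics, pixels), "k1" (the pictures are not rectified: a ray, as slopes to the right and down, at radius r is drawn at 1 + k1 r^2 times it, then the intrinsics apply), "xyz" and "rotation" of the camera in the world. Camera axes: x right, y down, z forward; pixel columns grow to the right and rows downward; lengths in mm; the calibration is good to about 2 mm. A picture is of the moment at which its call begins: read the wrist's pose just before it. camera_params takes no time and is no camera call; for the wrist camera it gives the pose at the moment of the call.
- sign_off(): hands the job in; it is judged then, once.
The state is a dict: "time": time; "qpos": joint angles; "dq": joint speeds; "joint_torque": joint torques, N m; "tool_pos": TCP position; "tool_rot": TCP orientation; "ft_force": force on the tool from outside, world axes, zero at the start; "torque": the same for the moment, N m; "width": finger opening in mm; "grasp_force": force on a finger pad.
Only numpy, scipy, OpenCV 4.12 (cv2) and the standard library are available. Lean on these libraries where they do the work, as an engineer would, in place of code of your own. Each camera call takes 0.05 s, during which the arm holds its last target. There are 200 camera calls.

## Working session

There is one attempt and no reset: what is moved stays moved. The work goes in short steps, Python scripts to look and compute and a tool call to move; the robot and the scene stay as the last step left them, time stands still between calls to the robot, and variables do not carry over. Pictures are saved under pics/ and viewed, at most 10 in all, crops included, and the job is handed in when it is done.

Besides the shell and the picture viewer there is one more tool, called by a JSON object that holds its "fn" and its "kwargs", one argument or row to a line. jog_arm: Moves the arm, as the interface text tells. Its arguments: {"type":"object","properties":{"linear":{"type":"array"},"turn":{"type":"array"},"gripper":{"type":"number"},"squeeze":{"type":"number"}},"required":["linear","turn"]}

```bash
ls; mkdir -p pics
python3 - <<'E'
from plant import *
import cv2
s=observe();print(s)
for n in("scene","top","wrist"):
    p=camera_params(n);print(n,p)
    cv2.imwrite(f"pics/{n}0.png",capture(n)[:,:,::-1])
import numpy as np
a=[cv2.imread(f"pics/{n}0.png") for n in("scene","top")]
E
```

```text
pics
{'time': 0.0, 'qpos': array([ 1.27280998,  0.41188135, -0.01272887,  1.59705899,  0.00559491,
        1.13428992, -0.08221288]), 'dq': array([-1.80113915e-04, -3.01984553e-04,  1.24375491e-03,  4.41817840e-04,
       -4.97146694e-04,  1.02932845e-03, -9.27555892e-06]), 'joint_torque': array([ 1.87820149e-05, -6.00626850e+01,  6.81762043e-01, -2.99408305e+01,
        1.37233513e-02,  1.07661067e-02,  3.67564189e-05]), 'tool_pos': array([ 142.19806454, -608.04440419,  199.55845252]), 'tool_rot': array([-3.13999385e+00,  1.02449188e-04,  2.29811550e-01]), 'ft_force': array([ 0.03006838,  0.98396969, -0.38110003]), 'torque': array([ 0.01184534, -0.09025278,  0.07640557]), 'grasp_force': 0.0, 'width': 85.26595982033272}
scene {'intrinsics': array([[348.252943  ,   0.        , 253.65646263],
       [  0.        , 348.252943  , 195.36889594],
       [  0.        ,   0.        ,   1.        ]]), 'k1': -0.04158304703436782, 'xyz': array([200.96070665, 191.38556142, 713.64922123]), 'rotation': array([-2.44421885,  0.01744179, -2.51094347])}
top {'intrinsics': array([[440.58922888,   0.        , 250.23149281],
       [  0.        , 440.58922888, 195.21529479],
       [  0.        ,   0.        ,   1.        ]]), 'k1': -0.1210249929107907, 'xyz': array([ 292.75728946, -237.61728392, 1091.11509982]), 'rotation': array([-2.9260955 , -0.00492386, -1.57512284])}
wrist {'intrinsics': array([[300.57236023,   0.        , 250.42071559],
       [  0.        , 300.57236023, 191.16843454],
       [  0.        ,   0.        ,   1.        ]]), 'k1': -0.012837543547105259, 'xyz': array([ 216.83848104, -590.60447674,  373.42662349]), 'rotation': array([ 2.84071010e+00,  6.89360495e-04, -1.34033050e+00])}
```

View pics/top0.png

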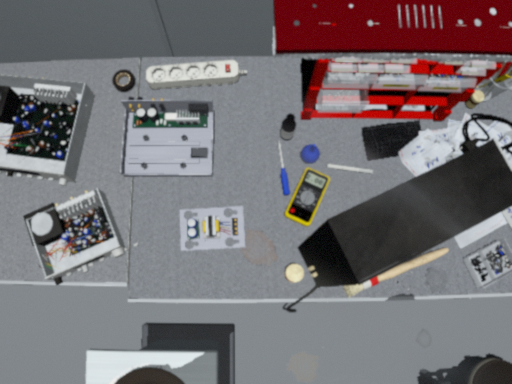

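View pics/scene0.png

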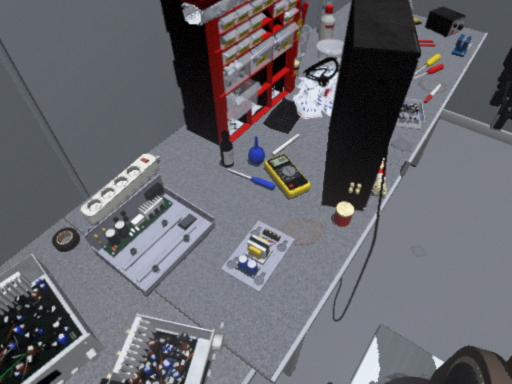

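```bash
cat > h.py <<'E'
import numpy as np, cv2
from scipy.spatial.transform import Rotation as Ro
def cast(p,uv,z):
    "pixels (n,2) -> world points on plane z"
    uv=np.atleast_2d(uv).astype(float);K=p["intrinsics"]
    d=np.c_[(uv[:,0]-K[0,2])/K[0,0],(uv[:,1]-K[1,2])/K[1,1]]
    u=d.copy()
    for _ in range(20): u=d/(1+p["k1"]*(u**2).sum(1,keepdims=True))
    r=Ro.from_euler("xyz",p["rotation"]).apply(np.c_[u,np.ones(len(u))])
    c=np.asarray(p["xyz"]);return c+r*((z-c[2])/r[:,2:])
def proj(p,X):
    q=Ro.from_euler("xyz",p["rotation"]).inv().apply(np.atleast_2d(X)-p["xyz"])
    u=q[:,:2]/q[:,2:];u=u*(1+p["k1"]*(u**2).sum(1,keepdims=True));K=p["intrinsics"]
    return u*K[0,0]+K[:2,2]
E
python3 - <<'E'
from plant import *
from h import *
im=cv2.imread("pics/top0.png");p=camera_params("top")
c=im[90:260,115:255];cv2.imwrite("pics/c1.png",cv2.resize(c,None,fx=3.5,fy=3.5,interpolation=cv2.INTER_CUBIC))
for n,uv,z in[("psu plate",[[180,209],[243,207],[245,249],[181,251]],3),("chassis front",[[123,175],[213,175]],27),("tin",[[294,272]],50),("deck base",[[300,245],[356,287]],0),("decktop",[[330,225],[497,144],[356,285]],450),("multi",[[307,195]],40),("blower",[[310,154]],60)]:
    print(n,cast(p,uv,z).round(0).tolist())
print(proj(p,[[142,-608,200],[0,0,0]]))
E
```

```text
psu plate [[496.0, -67.0, 3.0], [501.0, -226.0, 3.0], [395.0, -231.0, 3.0], [390.0, -72.0, 3.0]]
chassis front [[579.0, 77.0, 27.0], [578.0, -151.0, 27.0]]
tin [[336.0, -345.0, 50.0]]
deck base [[405.0, -367.0, 0.0], [300.0, -503.0, 0.0]]
decktop [[388.0, -359.0, 450.0], [516.0, -638.0, 450.0], [300.0, -394.0, 450.0]]
multi [[523.0, -383.0, 40.0]]
blower [[622.0, -391.0, 60.0]]
[[434.28918597 364.21384693]
 [148.15067618 414.8404508 ]]
```

View pics/c1.png

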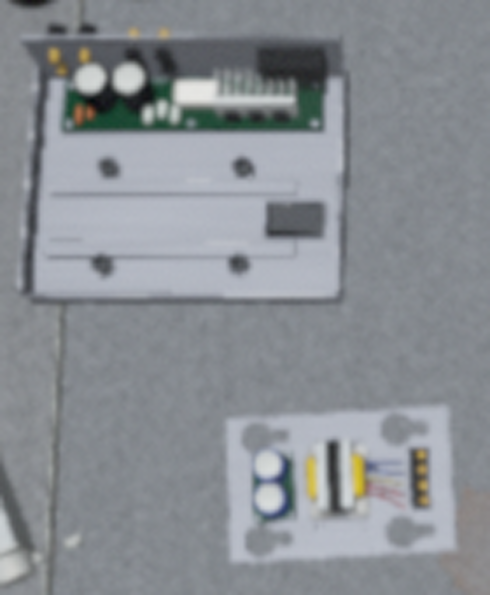

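View pics/wrist0.png

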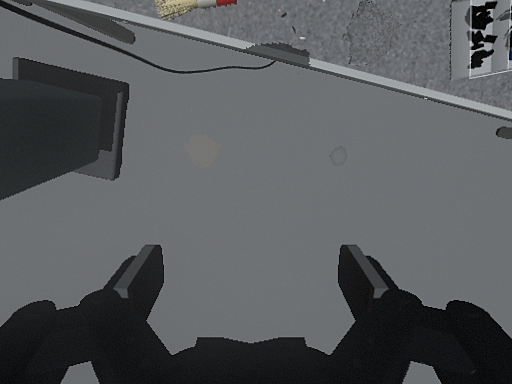

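The wrist view shows the start pose clear of the bench. In the top view the module is near (445,-149), and the chassis is behind it. The deck's front-left corner is near (300,-360), so I go round in front of the deck.

{"fn": "jog_arm", "kwargs": {
  "linear": [
    [0.13,-0.82,0],
    [0.13,-0.82,0],
    [0.13,-0.82,0],
    [0.13,-0.82,0],
    [0.13,-0.82,0]
  ],
  "turn": [0,0,0,0,0]
}}

```text
time: 0.78
tool_pos: [124.1, -358.4, 200.2]
tool_rot: [-3.142, 0.0, 0.23]
ft_force: [1.1, 0.7, 0.2]
width: 85.3
grasp_force: 0.0
```

{"fn": "jog_arm", "kwargs": {
  "linear": [
    [0.84,-0.66,0],
    [0.84,-0.66,0],
    [0.98,-0.15,0],
    [0.98,-0.15,0],
    [0.98,-0.15,0]
  ],
  "turn": [0,0,0,0,0]
}}

```text
time: 1.4
tool_pos: [369.6, -195.3, 200.7]
tool_rot: [3.141, -0.001, 0.229]
ft_force: [-0.1, -1.4, -0.1]
width: 85.3
grasp_force: 0.0
```

{"fn": "jog_arm", "kwargs": {
  "linear": [
    [0,0,0],
    [0,0,0],
    [0,0,0],
    [0,0,0],
    [0,0,0]
  ],
  "turn": [-1,-1,-1,-1,-1]
}}

```text
time: 2.02
tool_pos: [367.8, -196.0, 200.2]
tool_rot: [-3.141, 0.0, 0.581]
ft_force: [0.2, -0.4, -0.0]
width: 85.5
grasp_force: 0.0
```

{"fn": "jog_arm", "kwargs": {
  "linear": [
    [0,0,0],
    [0,0,0],
    [0,0,0],
    [0,0,0],
    [0,0,0]
  ],
  "turn": [-1,-1,-1,-1,-1]
}}

```text
time: 2.65
tool_pos: [367.8, -196.0, 200.3]
tool_rot: [-3.141, 0.0, 0.93]
ft_force: [0.1, 0.5, 1.5]
width: 85.5
grasp_force: 0.0
```

{"fn": "jog_arm", "kwargs": {
  "linear": [
    [0,0,0],
    [0,0,0],
    [0,0,0],
    [0,0,0],
    [0,0,0]
  ],
  "turn": [-1,-1,-1,-1,-1]
}}

```text
time: 3.28
tool_pos: [367.8, -196.0, 200.3]
tool_rot: [-3.141, 0.0, 1.279]
ft_force: [-0.9, -0.4, 0.1]
width: 85.4
grasp_force: 0.0
```

{"fn": "jog_arm", "kwargs": {
  "linear": [
    [0,0,0],
    [0,0,0],
    [0,0,0],
    [0,0,0],
    [0,0,0]
  ],
  "turn": [-1,-1,-1,-1,-1]
}}

```text
time: 3.9
tool_pos: [367.8, -196.0, 200.3]
tool_rot: [-3.141, -0.0, 1.628]
ft_force: [0.7, 0.2, 0.0]
width: 85.3
grasp_force: 0.0
```

{"fn": "jog_arm", "kwargs": {
  "linear": [
    [0.23,0.73,0],
    [0.23,0.73,0],
    [0.23,0.73,0],
    [0.23,0.73,0],
    [0,0,0]
  ],
  "turn": [0,0,0,0,0]
}}

```text
time: 4.53
tool_pos: [542.2, -128.8, 199.7]
tool_rot: [3.141, -0.002, 1.63]
ft_force: [-1.0, -0.2, -0.4]
width: 85.5
grasp_force: 0.0
```

Run:
```python
from plant import *
from h import *
import json
p=camera_params("wrist");im=capture("wrist")[:,:,::-1]
cv2.imwrite("pics/w1.png",im);json.dump({k:np.asarray(v).tolist() for k,v in p.items()},open("w1.json","w"));print(p["xyz"],p["rotation"],observe()["tool_pos"])
cv2.imwrite("pics/w1b.png",cv2.resize(im,(800,600),interpolation=cv2.INTER_CUBIC))
```

```text
[538.32507571 -53.03813088 373.66995679] [ 2.84186947e+00 -1.43759277e-03  5.94681190e-02] [ 540.43601879 -130.05618033  199.58414831]
```

View pics/w1b.png

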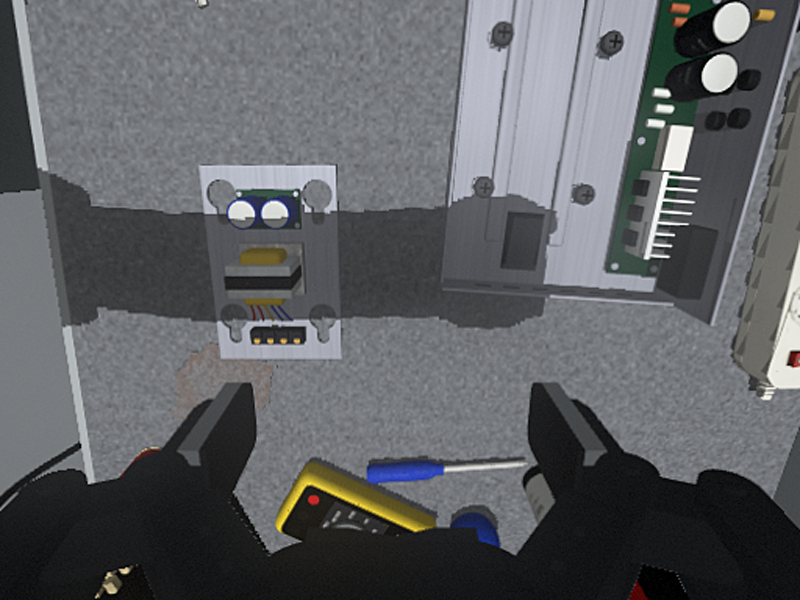

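```bash
cat > fit.py <<'E'
from h import *
def fit(W,M):
    "rigid 2D model->world: origin, yaw, residuals"
    W=np.asarray(W)[:,:2];M=np.asarray(M,float);w=W-W.mean(0);m=M-M.mean(0)
    a=np.arctan2((m[:,0]*w[:,1]-m[:,1]*w[:,0]).sum(),(m*w).sum())
    R=np.array([[np.cos(a),-np.sin(a)],[np.sin(a),np.cos(a)]])
    t=W.mean(0)-R@M.mean(0);return t.round(1),round(a,4),np.abs(W-(M@R.T+t)).max(0).round(1)
E
python3 - <<'E'
from plant import *
from fit import *
import json
p={k:np.array(v) for k,v in json.load(open("w1.json")).items()};s=1.5625
px=lambda l:np.array(l)/s-.18
C=cast(p,px([(200,166),(337,165),(341,358),(221,359)]),3)
print("corners",fit(C,[(-52,80),(52,80),(52,-80),(-52,-80)]),C.round().tolist())
H=cast(p,px([(220,194),(317,194),(235,327),(323,327)]),3)
print("holes",fit(H,[(-37,58),(37,58),(-37,-42),(37,-42)]))
S=cast(p,px([(503,33),(611,43),(484,187),(583,194)]),29)
print("studs",fit(S,[(-63,60),(11,60),(-63,-40),(11,-40)]),S.round().tolist())
# core top face centre
K=cast(p,px([(226,267),(301,267),(226,291),(300,291)]),53);print("coretop",K.round(1).tolist())
# top camera
p=camera_params("top");im=cv2.imread("pics/top0.png")
t=lambda l:np.array(l)/3.5+[115,90]-.36
C=cast(p,t([(226,419),(447,407),(456,549),(232,563)]),3);print("top plate",fit(C,[(52,80),(52,-80),(-52,-80),(-52,80)]))
S=cast(p,t([(109,166),(243,166),(102,263),(238,262)]),29);print("top studs",fit(S,[(11,60),(11,-40),(-63,60),(-63,-40)]))
E
```

```text
corners (array([ 449.8, -146.6]), np.float64(0.0549), array([0.7, 0.7])) [[394.0, -70.0, 3.0], [498.0, -63.0, 3.0], [505.0, -223.0, 3.0], [402.0, -230.0, 3.0]]
holes (array([ 449.5, -150.8]), np.float64(0.0617), array([1. , 4.9]))
studs (array([668.7, -32.8]), np.float64(-0.0124), array([1.1, 0.8])) [[607.0, 27.0, 29.0], [680.0, 26.0, 29.0], [606.0, -72.0, 29.0], [678.0, -72.0, 29.0]]
coretop [[427.5, -135.4, 53.0], [480.0, -132.3, 53.0], [426.7, -152.9, 53.0], [479.3, -149.8, 53.0]]
top plate (array([ 447.9, -147.9]), np.float64(0.0591), array([1.1, 1. ]))
top studs (array([667.3, -35.9]), np.float64(-0.0088), array([0.8, 1. ]))
```

{"fn": "jog_arm", "kwargs": {
  "linear": [
    [-0.095,-0.76,0],
    [-0.095,-0.76,0],
    [0,0,0.9],
    [0,0,0.9],
    [0,0,0.2]
  ],
  "turn": [0,0,0,0,0],
  "gripper": 1
}}

```text
time: 5.2
tool_pos: [446.2, -148.0, 78.2]
tool_rot: [-3.136, -0.001, 1.625]
ft_force: [-0.9, 0.5, 0.8]
width: 85.2
grasp_force: 0.0
```

{"fn": "jog_arm", "kwargs": {
  "linear": [
    [0,0,0],
    [0,0,0]
  ],
  "turn": [0,0]
}}

```text
time: 5.45
tool_pos: [450.7, -148.1, 82.1]
tool_rot: [3.139, 0.001, 1.626]
ft_force: [-0.8, 0.7, -0.5]
width: 85.3
grasp_force: 0.0
```

Run:
```python
from plant import *
from h import *
im=capture("wrist")[:,:,::-1];print(observe()["tool_pos"],observe()["tool_pos"],observe()["tool_rot"])
cv2.imwrite("pics/w2.png",im)
```

```text
[ 450.7678823  -148.11546308   82.11067507] [ 450.7678823  -148.11546308   82.11067507] [3.13898145e+00 1.34534754e-03 1.62589809e+00]
```

View pics/w2.png

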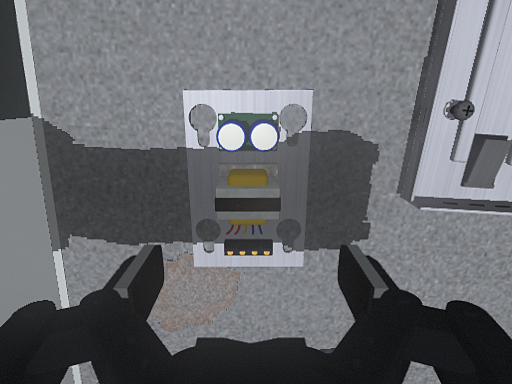

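Run:
```python
from plant import *
from fit import *
p=camera_params("wrist")
C=cast(p,[(183,90),(312,90),(303,266),(194,266)],3)
print("corners",fit(C,[(-52,80),(52,80),(52,-80),(-52,-80)]))
H=cast(p,[(203,117),(293,117),(208,230.5),(288,230)],3)
print("holes",fit(H,[(-37,58),(37,58),(-37,-42),(37,-42)]))
print(cast(p,[(215,166),(281,166),(215,197),(281,197),(215,212),(281,212)],53).round(1).tolist())
print(p["xyz"],p["rotation"])
```

```text
corners (array([ 449.8, -146. ]), np.float64(0.0577), array([0.6, 0.3]))
holes (array([ 449.7, -145.8]), np.float64(0.055), array([0.3, 0.9]))
[[425.7, -118.3, 53.0], [471.1, -115.8, 53.0], [426.1, -140.8, 53.0], [473.0, -138.2, 53.0], [426.4, -152.2, 53.0], [474.0, -149.6, 53.0]]
[446.80301902 -71.69210542 255.81225175] [ 2.83806895 -0.00348418  0.05578814]
```

{"fn": "jog_arm", "kwargs": {
  "linear": [
    [0.035,-0.013,0.4],
    [0,0,0.4],
    [0,0,0.2],
    [0,0,0.07],
    [0,0,0]
  ],
  "turn": [0,0,0,0,0]
}}

```text
time: 6.12
tool_pos: [449.1, -145.7, 16.7]
tool_rot: [3.141, 0.0, 1.626]
ft_force: [-0.8, 0.3, 0.2]
width: 85.5
grasp_force: 0.0
```

{"fn": "jog_arm", "kwargs": {
  "linear": [
    [0,0,0],
    [0,0,0],
    [0,0,0],
    [0,0,0],
    [0,0,0]
  ],
  "turn": [0,0,0,0,0],
  "gripper": -1,
  "squeeze": 60
}}

```text
time: 6.75
tool_pos: [448.6, -145.9, 17.1]
tool_rot: [3.142, 0.001, 1.626]
ft_force: [-4.2, 0.5, 11.4]
width: 45.0
grasp_force: 59.4
```

{"fn": "jog_arm", "kwargs": {
  "linear": [
    [0,0,0],
    [0,0,0],
    [0,0,0],
    [0,0,0],
    [0,0,0]
  ],
  "turn": [0,0,0,0,0]
}}

```text
time: 7.38
tool_pos: [448.6, -145.9, 17.1]
tool_rot: [3.142, 0.001, 1.626]
ft_force: [-2.7, 0.2, 11.4]
width: 44.6
grasp_force: 59.4
```

{"fn": "jog_arm", "kwargs": {
  "linear": [
    [0,0,-0.1],
    [0,0,-0.3],
    [0,0,-0.4],
    [0,0,-0.4],
    [0,0,-0.3]
  ],
  "turn": [0,0,0,0,0]
}}

```text
time: 8.0
tool_pos: [447.9, -145.5, 106.7]
tool_rot: [-3.141, -0.0, 1.626]
ft_force: [-0.1, -0.3, -7.7]
width: 44.5
grasp_force: 63.0
```

{"fn": "jog_arm", "kwargs": {
  "linear": [
    [0,0,0],
    [0,0,0]
  ],
  "turn": [0,0]
}}

```text
time: 8.25
tool_pos: [447.6, -145.6, 105.2]
tool_rot: [-3.14, -0.0, 1.626]
ft_force: [0.1, 0.2, -7.5]
width: 44.6
grasp_force: 63.0
```

Run:
```python
from plant import *
from h import *
im=capture("wrist")[:,:,::-1];s=observe();print({k:s[k] for k in("tool_pos","tool_rot","ft_force","torque")})
cv2.imwrite("pics/w3.png",im)
```

```text
{'tool_pos': array([ 447.59639005, -145.55246   ,  105.12205168]), 'tool_rot': array([-3.13974015e+00, -7.22876720e-04,  1.62601763e+00]), 'ft_force': array([ 0.13490808, -1.043652  , -7.22514556]), 'torque': array([0.01253791, 0.04822999, 0.02108042])}
```

View pics/w3.png

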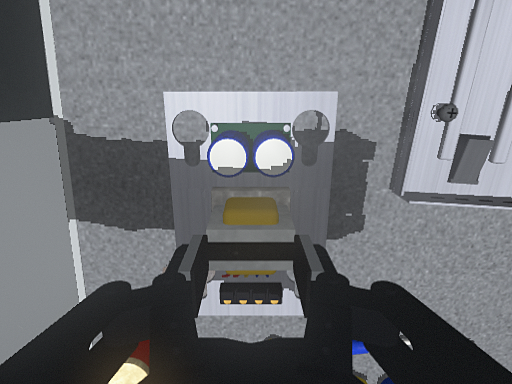

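Run:
```python
from plant import *
from fit import *
p=camera_params("wrist");s=observe();a=s["tool_rot"][2];T=s["tool_pos"]
im=cv2.imread("pics/w3.png")
for z in(86,89,91,94):
    C=cast(p,[(163,92),(338,92),(304,337),(195,337)],z)
    o,y,r=fit(C,[(-52,80),(52,80),(52,-80),(-52,-80)]);d=o-T[:2]
    H=cast(p,[(190,128),(311,128)],z);h=fit(H,[(-37,58),(37,58)])
    print(z,o,y,r,"holes",h,"tool-frame",d@[np.cos(a),np.sin(a)],d@[np.sin(a),-np.cos(a)],np.linalg.norm(C[0]-C[1]),np.linalg.norm(C[2]-C[3]))
```

```text
86 [ 448.8 -158.3] 0.0528 [ 9.2 12.7] holes (array([ 448.5, -145.5]), np.float64(0.056), array([1.2, 0.1])) tool-frame -12.794539943483121 0.498197246514469 106.95079411885092 86.65361443208221
89 [ 448.7 -156.9] 0.0528 [ 9.8 11.3] holes (array([ 448.5, -145.3]), np.float64(0.056), array([0.6, 0. ])) tool-frame -11.391154651562479 0.47562021347579275 105.2880598576093 85.30643478032081
91 [ 448.7 -156. ] 0.0528 [10.2 10.4] holes (array([ 448.5, -145.1]), np.float64(0.056), array([0.2, 0. ])) tool-frame -10.49252652933228 0.5252941295388152 104.17957035011493 84.40831501247989
94 [ 448.6 -154.6] 0.0528 [10.8  9. ] holes (array([ 448.5, -144.8]), np.float64(0.056), array([0.4, 0. ])) tool-frame -9.089141237411638 0.5027170965001957 102.51683608887332 83.06113536071844
```

{"fn": "jog_arm", "kwargs": {
  "linear": [
    [0,0,0],
    [0.12,0.4,0],
    [0.235,0.8,0],
    [0.235,0.8,0],
    [0.235,0.8,0]
  ],
  "turn": [0.96,0,0,0,0]
}}

```text
time: 8.93
tool_pos: [617.8, -97.8, 104.4]
tool_rot: [-3.139, -0.0, 1.559]
ft_force: [1.2, -0.4, -6.6]
width: 44.7
grasp_force: 63.4
```

{"fn": "jog_arm", "kwargs": {
  "linear": [
    [0.115,0.42,0],
    [0,0,0],
    [0,0,0]
  ],
  "turn": [0,0,0]
}}

```text
time: 9.3
tool_pos: [640.9, -91.7, 104.5]
tool_rot: [-3.138, 0.0, 1.559]
ft_force: [-0.7, 0.3, -8.0]
width: 44.4
grasp_force: 63.8
```

Run:
```python
from plant import *
from h import *
im=capture("wrist")[:,:,::-1];s=observe();print({k:s[k] for k in("tool_pos","tool_rot","ft_force","torque")})
cv2.imwrite("pics/w4.png",im)
cv2.imwrite("pics/w4b.png",cv2.resize(im,(800,600),interpolation=cv2.INTER_CUBIC))
```

```text
{'tool_pos': array([640.9366126 , -92.09183354, 104.94686562]), 'tool_rot': array([-3.13889915e+00,  3.39371754e-04,  1.55871610e+00]), 'ft_force': array([ 0.4309082 ,  0.88477911, -8.05674069]), 'torque': array([ 0.00358114, -0.00559737, -0.03112364])}
```

View pics/w4b.png

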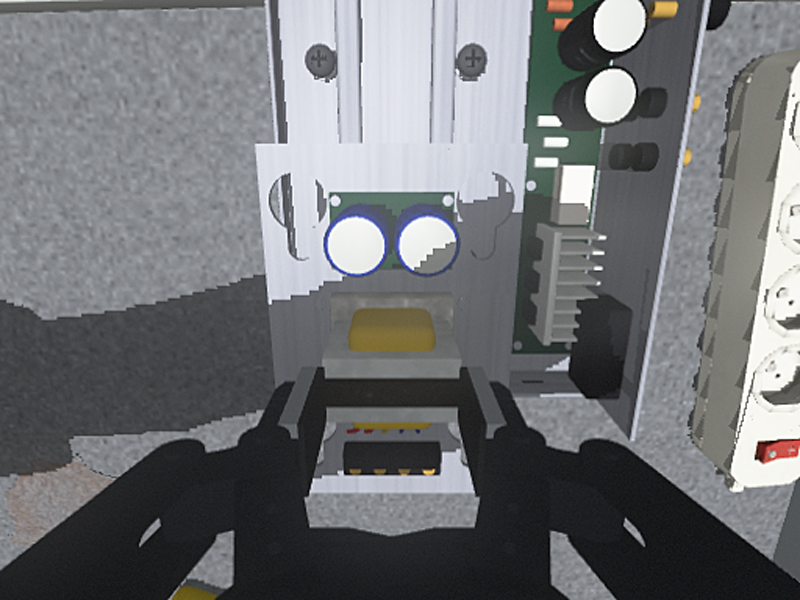

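Run:
```python
from plant import *
from fit import *
p=camera_params("wrist");s=observe()
px=lambda l:np.array(l)/1.5625-.18
S=cast(p,px([(320,61),(472,60)]),29);f=fit(S,[(-63,60),(11,60)]);print("studs",S.round(1).tolist(),f)
H=cast(p,px([(256,144.5),(527,143)]),91);g=fit(H,[(-52,80),(52,80)]);print("plate",H.round(1).tolist(),g)
K=cast(p,px([(297,199),(486,199)]),91);print("holes",fit(K,[(-37,58),(37,58)]))
c=f[0];a=f[1]
R=np.array([[np.cos(a),-np.sin(a)],[np.sin(a),np.cos(a)]])
t=c+R@[-26,2];print("target",t,"delta",t-g[0])
```

```text
studs [[608.5, 27.0, 29.0], [681.8, 26.6, 29.0]] (array([670.8, -33.3]), np.float64(-0.0057), array([0.3, 0. ]))
plate [[591.1, -12.1, 91.0], [694.2, -12.7, 91.0]] (array([642.1, -92.4]), np.float64(-0.0062), array([0.5, 0. ]))
holes (array([641.8, -91.1]), np.float64(-0.0113), array([0.1, 0. ]))
target [644.81182231 -31.15183329] delta [ 2.71182231 61.24816671]
```

{"fn": "jog_arm", "kwargs": {
  "linear": [
    [0.51,0.02,0],
    [0.51,0.01,0],
    [0,0,0.35],
    [0,0,0.4],
    [0,0,0]
  ],
  "turn": [0,0,0,0,0]
}}

```text
time: 9.98
tool_pos: [642.3, -32.0, 58.8]
tool_rot: [-3.136, 0.001, 1.558]
ft_force: [-1.1, -0.3, -7.7]
width: 44.4
grasp_force: 63.8
```

{"fn": "jog_arm", "kwargs": {
  "linear": [
    [0,0,0],
    [0,0,0]
  ],
  "turn": [0,0]
}}

```text
time: 10.22
tool_pos: [645.7, -30.7, 62.4]
tool_rot: [3.14, 0.0, 1.559]
ft_force: [0.0, 0.4, -8.2]
width: 44.2
grasp_force: 63.9
```

Run:
```python
from plant import *
from h import *
im=capture("wrist")[:,:,::-1];s=observe();print({k:s[k] for k in("tool_pos","tool_rot","ft_force","torque")})
cv2.imwrite("pics/w5.png",im)
cv2.imwrite("pics/w5b.png",cv2.resize(im[60:260,120:380],(780,600),interpolation=cv2.INTER_CUBIC))
```

```text
{'tool_pos': array([645.60914092, -30.59268226,  62.3003868 ]), 'tool_rot': array([3.13984962e+00, 1.09265237e-04, 1.55866344e+00]), 'ft_force': array([ 0.1185994 , -0.11416759, -7.50985627]), 'torque': array([ 0.01264827, -0.00469554, -0.03090993])}
```

View pics/w5b.png

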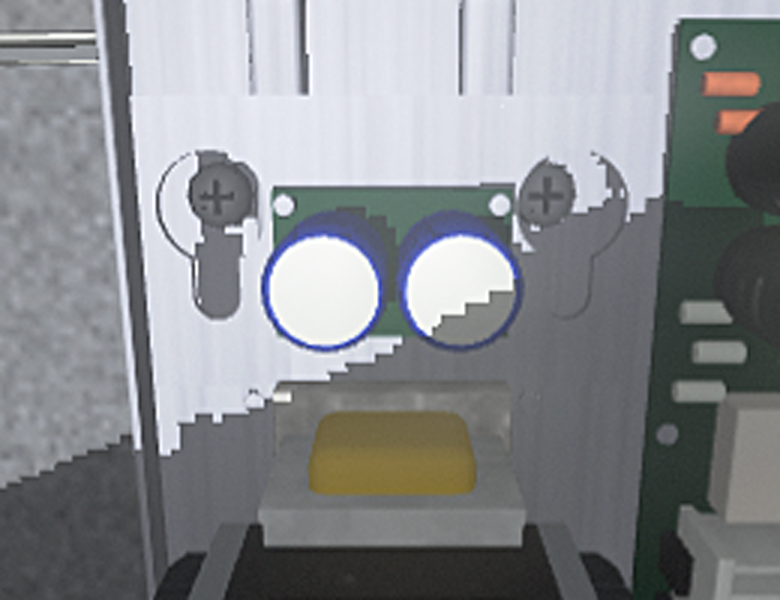

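Run:
```python
from plant import *
from fit import *
p=camera_params("wrist");s=observe();z=s["tool_pos"][2]-17+3
px=lambda l:np.array(l)/3-.33+[120,60]
S=cast(p,px([(219,194),(546,194)]),28);print("studs",S.round(1).tolist())
H=cast(p,px([(209,203),(573,203)]),z);print("holes",H.round(1).tolist(),z)
C=cast(p,px([(131,95),(666,95)]),z);f=fit(C,[(-52,80),(52,80)]);print("corners",f)
print(S.mean(0)-H.mean(0))
```

```text
studs [[608.1, 28.9, 28.0], [682.1, 28.0, 28.0]]
holes [[609.7, 28.7, 48.3], [684.2, 27.9, 48.3]] 48.30038680414508
corners (array([647.8, -30.6]), np.float64(-0.0114), array([1., 0.]))
[ -1.89850102   0.13319268 -20.3003868 ]
```

{"fn": "jog_arm", "kwargs": {
  "linear": [
    [0,-0.03,0],
    [0,0,0.1],
    [0,0,0.1],
    [0,0,0],
    [0,0,0.03]
  ],
  "turn": [0,0,0,0,0]
}}

```text
time: 10.9
tool_pos: [643.3, -30.2, 47.3]
tool_rot: [3.141, -0.0, 1.559]
ft_force: [-0.3, 0.0, -7.1]
width: 44.5
grasp_force: 63.9
```

{"fn": "jog_arm", "kwargs": {
  "linear": [
    [0,0,0.06],
    [0,0,0.05],
    [0,0,0.03],
    [0,0,0],
    [0,0,0]
  ],
  "turn": [0,0,0,0,0]
}}

```text
time: 11.52
tool_pos: [643.2, -30.4, 39.1]
tool_rot: [3.142, 0.0, 1.559]
ft_force: [-0.5, -0.1, -7.1]
width: 44.5
grasp_force: 63.9
```

{"fn": "jog_arm", "kwargs": {
  "linear": [
    [0,0,0.02],
    [0,0,0.01],
    [0,0,0],
    [0,0,0]
  ],
  "turn": [0,0,0,0]
}}

```text
time: 12.02
tool_pos: [643.3, -30.2, 37.3]
tool_rot: [3.141, -0.0, 1.559]
ft_force: [-0.1, 1.0, -5.9]
width: 44.2
grasp_force: 64.0
```

{"fn": "jog_arm", "kwargs": {
  "linear": [
    [0,0,0.01],
    [0,0,0.01],
    [0,0,0],
    [0,0,0]
  ],
  "turn": [0,0,0,0]
}}

```text
time: 12.52
tool_pos: [643.3, -30.5, 36.4]
tool_rot: [3.141, 0.0, 1.559]
ft_force: [-0.8, -0.7, 1.5]
width: 44.5
grasp_force: 65.1
```

Run:
```python
from plant import *
from h import *
im=capture("wrist")[:,:,::-1];s=observe();print({k:s[k] for k in("tool_pos","tool_rot","ft_force","torque")})
cv2.imwrite("pics/w6b.png",cv2.resize(im[60:260,120:380],(780,600),interpolation=cv2.INTER_CUBIC))
```

```text
{'tool_pos': array([643.31948488, -30.48809958,  36.42336225]), 'tool_rot': array([3.14114642e+00, 2.79007459e-04, 1.55887445e+00]), 'ft_force': array([-1.44342894, -0.96616745,  1.0747001 ]), 'torque': array([-0.10709321,  0.50855927,  0.01133289])}
```

View pics/w6b.png

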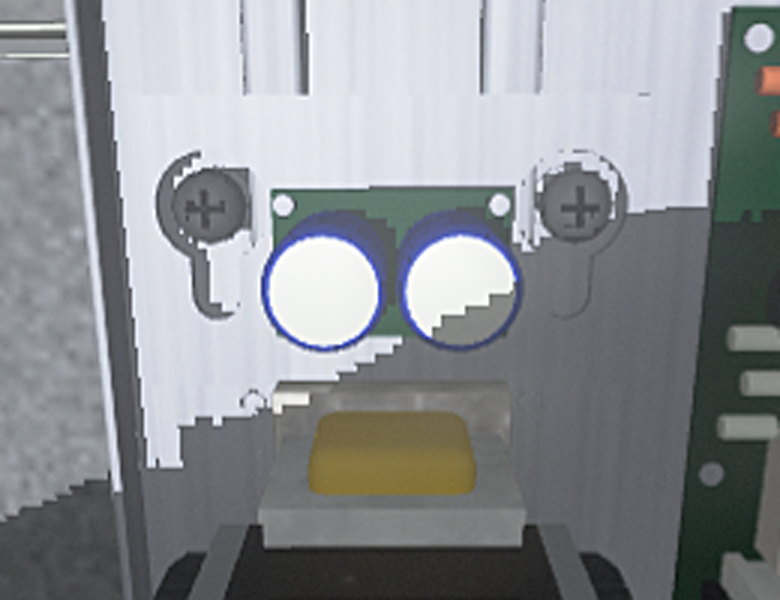

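{"fn": "jog_arm", "kwargs": {
  "linear": [
    [0.06,0,0],
    [0.06,0,0],
    [0.06,0,0],
    [0.06,0,0],
    [0,0,0]
  ],
  "turn": [0,0,0,0,0]
}}

```text
time: 13.2
tool_pos: [644.1, -17.5, 36.4]
tool_rot: [3.14, 0.002, 1.558]
ft_force: [-0.1, -4.6, 1.6]
width: 44.2
grasp_force: 65.2
```

{"fn": "jog_arm", "kwargs": {
  "linear": [
    [0.03,0,0],
    [0.03,0,0],
    [0,0,0],
    [0,0,0]
  ],
  "turn": [0,0,0,0]
}}

```text
time: 13.7
tool_pos: [644.1, -14.0, 36.4]
tool_rot: [3.14, 0.002, 1.558]
ft_force: [0.8, -5.3, 2.8]
width: 44.1
grasp_force: 65.3
```

{"fn": "jog_arm", "kwargs": {
  "linear": [
    [0.03,0,0],
    [0.02,0,0],
    [0,0,0],
    [0,0,0]
  ],
  "turn": [0,0,0,0]
}}

```text
time: 14.2
tool_pos: [644.0, -11.2, 36.4]
tool_rot: [3.141, 0.002, 1.558]
ft_force: [-0.1, -6.0, 1.9]
width: 44.6
grasp_force: 65.4
```

{"fn": "jog_arm", "kwargs": {
  "linear": [
    [0.02,0,0],
    [0,0,0],
    [0,0,0]
  ],
  "turn": [0,0,0]
}}

```text
time: 14.58
tool_pos: [644.0, -10.1, 36.4]
tool_rot: [3.14, 0.002, 1.558]
ft_force: [-1.0, -7.0, 2.6]
width: 44.5
grasp_force: 65.4
```

{"fn": "jog_arm", "kwargs": {
  "linear": [
    [0.02,0,0],
    [0.02,0,0],
    [0,0,0],
    [0,0,0]
  ],
  "turn": [0,0,0,0]
}}

```text
time: 15.08
tool_pos: [644.0, -9.9, 36.4]
tool_rot: [3.141, 0.004, 1.557]
ft_force: [-0.6, -9.7, 2.8]
width: 44.2
grasp_force: 65.5
```

{"fn": "jog_arm", "kwargs": {
  "linear": [
    [0.03,0,0],
    [0,0,0],
    [0,0,0]
  ],
  "turn": [0,0,0]
}}

```text
time: 15.45
tool_pos: [644.0, -9.8, 36.4]
tool_rot: [3.141, 0.006, 1.555]
ft_force: [-0.4, -13.5, 4.3]
width: 44.4
grasp_force: 65.6
```

Run:
```python
from plant import *
from h import *
im=capture("wrist")[:,:,::-1];s=observe();print({k:s[k] for k in("tool_pos","tool_rot","ft_force","torque")})
a=cv2.resize(im[60:380,120:380],(490,600),interpolation=cv2.INTER_CUBIC)
p=camera_params("top");u=proj(p,[640,-60,20])[0].astype(int);t=capture("top")[:,:,::-1][u[1]-50:u[1]+50,u[0]-25:u[0]+25]
cv2.imwrite("pics/w7b.png",np.hstack([a,cv2.resize(t,(300,600),interpolation=cv2.INTER_CUBIC)]))
```

```text
{'tool_pos': array([644.05470119,  -9.82388161,  36.40220023]), 'tool_rot': array([3.14087787, 0.00633398, 1.55547501]), 'ft_force': array([ -0.2420276 , -13.88039468,   3.5160157 ]), 'torque': array([-2.99250055,  0.21684196,  0.13056192])}
```

View pics/w7b.png

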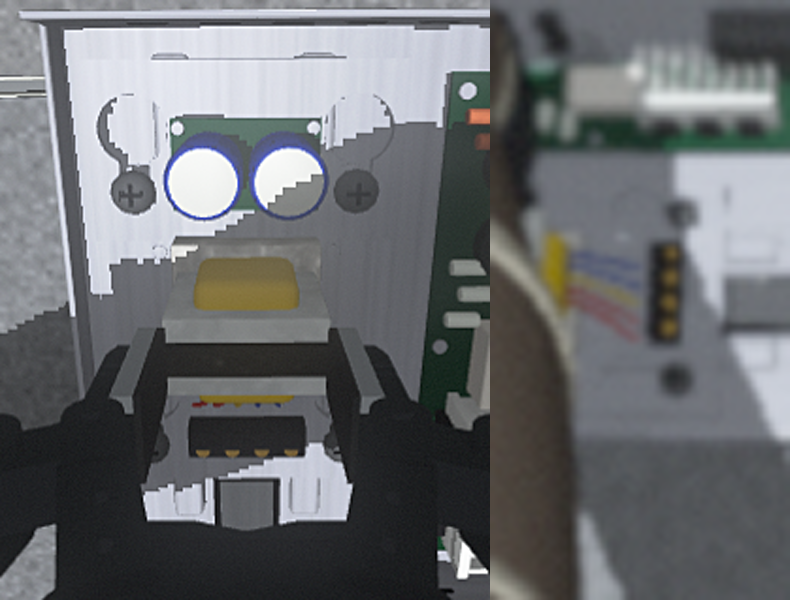

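{"fn": "jog_arm", "kwargs": {
  "linear": [
    [0.03,0,0],
    [0.03,0,0],
    [0,0,0]
  ],
  "turn": [0,0,0]
}}

```text
time: 15.92
tool_pos: [644.0, -9.7, 36.4]
tool_rot: [3.141, 0.01, 1.554]
ft_force: [-1.2, -19.9, 5.9]
width: 44.6
grasp_force: 65.9
```

{"fn": "jog_arm", "kwargs": {
  "linear": [
    [-0.05,0,0],
    [-0.03,0,0],
    [0,0,0],
    [0,0,0]
  ],
  "turn": [0,0,0,0]
}}

```text
time: 16.42
tool_pos: [644.0, -9.7, 36.4]
tool_rot: [3.141, 0.005, 1.556]
ft_force: [-0.3, -11.4, 2.1]
width: 44.6
grasp_force: 65.5
```

{"fn": "jog_arm", "kwargs": {
  "linear": [
    [-0.04,0,0],
    [0,0,0],
    [0,0,0]
  ],
  "turn": [0,0,0]
}}

```text
time: 16.8
tool_pos: [644.0, -9.7, 36.4]
tool_rot: [3.141, 0.002, 1.558]
ft_force: [0.1, -7.5, 2.4]
width: 44.4
grasp_force: 65.4
```

{"fn": "jog_arm", "kwargs": {
  "linear": [
    [0,0,0],
    [0,0,0],
    [0,0,0],
    [0,0,0],
    [0,0,0]
  ],
  "turn": [0,0,0,0,0],
  "gripper": 1
}}

```text
time: 17.42
tool_pos: [643.4, -7.4, 36.0]
tool_rot: [3.142, -0.0, 1.559]
ft_force: [-0.3, 0.1, -0.5]
width: 85.8
grasp_force: 0.0
```

{"fn": "jog_arm", "kwargs": {
  "linear": [
    [0,0,0],
    [0,0,0],
    [0,0,0]
  ],
  "turn": [0,0,0]
}}

```text
time: 17.8
tool_pos: [643.4, -7.6, 36.0]
tool_rot: [-3.142, 0.0, 1.559]
ft_force: [0.2, 0.4, 0.5]
width: 84.8
grasp_force: 0.0
```

{"fn": "jog_arm", "kwargs": {
  "linear": [
    [0,0,-0.3],
    [0,0,-0.8],
    [0,0,-0.8],
    [-0.9,0,-0.1],
    [-0.9,0,0]
  ],
  "turn": [0,0,0,0,0]
}}

```text
time: 18.42
tool_pos: [643.3, -116.1, 159.2]
tool_rot: [3.138, 0.001, 1.561]
ft_force: [0.2, -0.8, -0.3]
width: 85.5
grasp_force: 0.0
```

{"fn": "jog_arm", "kwargs": {
  "linear": [
    [-0.3,0,0],
    [0,0,0],
    [0,0,0]
  ],
  "turn": [0,0,0]
}}

```text
time: 18.8
tool_pos: [642.2, -131.0, 156.6]
tool_rot: [3.141, -0.001, 1.562]
ft_force: [1.0, -0.2, 0.7]
width: 85.5
grasp_force: 0.0
```

Run:
```python
from plant import *
from h import *
im=capture("wrist")[:,:,::-1];print(observe()["tool_pos"])
cv2.imwrite("pics/w8.png",im)
cv2.imwrite("pics/w8b.png",cv2.resize(im[20:230,150:400],(714,600),interpolation=cv2.INTER_CUBIC))
```

```text
[ 642.20477224 -130.7527146   156.41421511]
```

View pics/w8b.png

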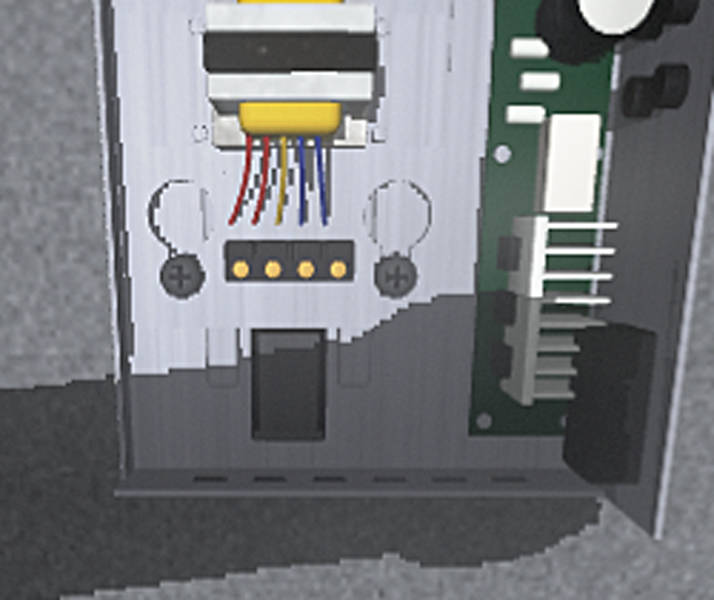

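That makes 12 pictures viewed, two over the limit of 10, so I'll check the tongue from numbers only. In the last crop its hinge is at row 440, its free end at row 330 and its columns run 252–326. The heads sit in the slots at (182,275) and (396,275).

Run:
```python
from plant import *
from h import *
p=camera_params("wrist")
px=lambda l:np.array(l)/[2.856,2.857]-.32+[150,20]
for n,uv,z in[("tongue end",(289,330),22),("tongue end if pressed",(289,330),19),("hinge",(289,440),17),("studs -y",(182,275),29),("studs",(396,275),29),("keyhole round",(180,214),22),("keyhole",(398,214),22),("plate edge L",(222,330),22)]:
    print(n,cast(p,px([uv]),z).round(1).tolist())
im=cv2.imread("pics/w8.png");c=int(289/2.857+150);print(im[120:180,c].mean(1).astype(int).tolist());print(im[120:180,c-24].mean(1).astype(int).tolist())
s=observe();print(s["time"],s["ft_force"])
```

```text
tongue end [[644.1, -90.8, 22.0]]
tongue end if pressed [[644.1, -91.1, 19.0]]
hinge [[643.8, -132.2, 17.0]]
studs -y [[607.7, -71.0, 29.0]]
studs [[680.7, -71.6, 29.0]]
keyhole round [[607.0, -51.1, 22.0]]
keyhole [[681.7, -51.7, 22.0]]
plate edge L [[620.2, -90.6, 22.0]]
[207, 204, 203, 202, 200, 201, 201, 201, 203, 200, 199, 200, 200, 210, 188, 35, 67, 96, 100, 98, 100, 94, 63, 69, 66, 67, 68, 66, 65, 68, 64, 66, 65, 66, 63, 66, 62, 62, 61, 62, 61, 60, 60, 61, 59, 60, 57, 56, 58, 55, 55, 57, 58, 53, 71, 95, 91, 87, 90, 87]
[207, 209, 206, 206, 207, 206, 205, 206, 206, 205, 204, 205, 205, 205, 201, 195, 193, 194, 193, 193, 194, 192, 192, 191, 192, 193, 200, 179, 83, 93, 93, 96, 95, 96, 90, 85, 94, 93, 94, 93, 95, 93, 92, 94, 92, 91, 94, 91, 89, 92, 91, 93, 90, 89, 89, 93, 88, 87, 88, 89]
18.85 [ 1.38502625 -0.41412615  0.22929007]
```

```bash
python3 -c "
from plant import *
print(sign_off())"
```

```text
the job is handed in; nothing more can be done
None
```

The module is handed in and should be locked: it slid about 20 mm to a solid stop, the two visible heads sit 20 mm into their slots, and the tongue's full length shows behind the plate (I did not test it by pulling back). The gripper is open and clear, and the arm touched nothing else that I could detect, but I viewed 12 pictures against the limit of 10.

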